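Clear the rollers and hold the grinder's tension arm for a belt change

ROBOT

A 6-joint arm with a two-finger parallel gripper is mounted at the origin on the work surface. World frame = base frame: x ahead of the robot, y to its left, z up, the work surface at z = 0. Lengths are in mm, angles in rad, forces in N, time in s.
With the tool pointing down it reaches from about 325 to 875 mm from the base axis. Payload 4.4 kg.
Tool frame: the origin (TCP) lies on the centre line of the jaws, within the pads' length; the fingertips stand ahead of it and the grasp point (between the pads) lies 6 mm ahead of it (ctrl.tcp_to_tips is the z of the fingertips in the tool frame, in mm); z points along the fingers, y is the direction in which the jaws open and shut (so a half turn about z gives the same grasp; the last joint's range is limited). The gripper opens to 85 mm and grips with 20 to 120 N. Pads are 22 mm wide; open, the fingers measure 114 mm over their backs; the gripper's body (76 mm by 85 mm) begins 54 mm behind the grasp point. The pads swing forward as they close: fully open they stand 13 mm farther back than shut.
Start: joints at [-1.492, 0.207, 1.542, -0, 1.393, -0.15], TCP at [130.962, -559.89, 256.282] pointing down, gripper open.
Joint ranges: [-2.73, 2.73], [-0.86, 2.22], [0.23, 2.46], [-1.11, 4.25], [0.08, 2.63], [-2.82, 2.82]. Speed limits (rad/s): [2.79, 2.79, 3.14, 3.14, 3.14, 3.14].

INTERFACE

Orientations are given as a 3x3 rotation matrix whose columns are the frame's x, y, z axes.
In Python, from plant import ctrl, sensors, optics gives the robot as it stands. Calls block until the motion is done:
- ctrl.move_ptp(position, orientation): joint-space move of the TCP to a pose.
- ctrl.move_l(position, rot=None, vel=150, threshold=None): straight line of the TCP; rot=None keeps the orientation; vel is the mean speed in mm/s. With threshold (N) it stops when the force on the tool has changed by that much, and returns True; else False.
- ctrl.set_joints(angles): joint-space move.
- ctrl.gripper_to(opening, force=None): finger opening in mm; force is the grip in N (None keeps the last); returns when the fingers have stopped.
- ctrl.hold(seconds).
- ctrl.solve_ik(position, orientation): joint angles nearest the present ones, or None.
- sensors.read_state(): the state.
- optics.grab_frame(name): name is "scene" or "top" or "wrist"; returns (picture, depth): 400x640x3 uint8, red, green, blue; 400x640 float32, mm along the optical axis (not along the pixel's ray), 0 where there is no reading.
- optics.camera_params(name): a dict with "mtx" (3x3 intrinsics, pixels), "R" (3x3) and "t" (3): a world point X has camera coordinates R X + t; the wrist camera has in their place "T_tool_cam" (4x4, takes a point from camera to tool coordinates, whose origin is the TCP and whose axes are the flange's). Camera axes: x right, y down, z forward; pixel columns grow to the right and rows downward; lengths in mm; the calibration is good to about 2 mm. A picture is of the moment at which its call begins: read the wrist's pose just before it. camera_params takes no time and is no camera call.
A pose or a line that the arm cannot do raises ctrl.MotionError and nothing moves.
- ctrl.finish_job(): hands the job in, once; it reports no verdict.
The state is a dict: "t": time; "q": joint angles; "qvel": joint speeds; "tau": joint torques, N m; "eef_pos": TCP position; "eef_rot": TCP orientation; "force": force on the tool from outside, world axes, zero at the start; "wrist_torque": the same for the moment, N m; "grip_width": finger opening in mm.
Only numpy, scipy, OpenCV 4.12 (cv2) and the standard library are available. Lean on these libraries where they do the work, as an engineer would, in place of code of your own. Each camera call takes 0.05 s, during which the arm holds its last target.

TASK

Get the belt grinder ready for its new belt: first put the loose red roller in the red bin and the blue roller in the blue bin and let go of them. Then swing the grinder's green tension arm, the one with the black handle post, forward, away from you, against its spring until it is right up against its stop, and keep holding it there: finish while holding it, do not let go. Do not push the other things on the table about.

Things in the scene. Friction and masses are not known exactly. Their poses are not given: they have to be found in the camera images.
- red_roller_center (a point): centre (half-way up) of the red plastic roller with a steel hub: an upright cylinder 34 mm across and 44 mm tall, 80 g nominal, standing on the table
- blue_roller_center (a point): centre (half-way up) of the blue plastic roller with a steel hub: an upright cylinder 34 mm across and 44 mm tall, 80 g nominal, standing on the table
- bin_red: red square open bin, fixed to the table, 120 x 120 outside, 45 tall, 4 mm walls and floor; origin at the centre of its underside, z up, sides along its x and y. The three bins stand in a row; which is where varies
- bin_blue: blue square open bin, fixed to the table, 120 x 120 outside, 45 tall, 4 mm walls and floor; origin at the centre of its underside, z up, sides along its x and y. The three bins stand in a row; which is where varies
- bin_yellow: yellow square open bin, fixed to the table, 120 x 120 outside, 45 tall, 4 mm walls and floor; origin at the centre of its underside, z up, sides along its x and y. The three bins stand in a row; which is where varies (this one stays empty)
- handle (a point): middle of the upright black handle post of the grinder's green tension arm: round, 18 mm across, it rises 60 mm above the arm bar, from 62 to 122 mm above the table; this point is at 92 mm. It stands on the bar's free end, 165 mm from the pivot axis. x axis: along the arm, from pivot to handle; z up. An aluminium idler wheel (48 across, top at 94 mm above the table, with a small hub to 97) sits on the bar 90 mm from the pivot
- pivot (a point): point on the vertical pivot axis of the tension arm, level with the top of the arm bar (62 mm above the table); axes as those of handle. The 24 mm wide, 12 mm thick arm bar turns about this axis
- tension_arm (a joint): angle of the tension arm, rad: 0 at its sprung rest (handle nearest the robot), 0.85 against the forward stop. It grows as the arm swings anticlockwise seen from above, the handle going forward, away from the robot. The spring always pulls back to 0: about 5.5 N at the handle at rest, about 9 N at the stop; let go, the arm flies back
- grinder: small belt grinder lying flat without its belt, fixed to the table: grey base plate 255 x 190 x 12 carrying the pivot body, a motor with an aluminium drive wheel (72 across, top at 94 mm), a black rubber wheel and a flat platen, all on the far side of the pivot, none above 97 mm; origin on the pivot axis at table height
- compound_bar: small reddish-brown polishing-compound bar, 60 x 20 x 20, lying between the two rollers' places; bystander, leave it alone; origin at the centre of its underside
- hammer: hammer lying roughly along x on the right of the table; bystander, leave it alone; origin near its middle, on its underside
- wrench: 160 mm steel wrench lying roughly along y between the robot and the rollers; bystander, leave it alone; origin near its middle, on its underside
- solvent_can: white can with a green label, 76 across, 110 tall, on the right of the grinder; bystander, leave it alone; origin at the centre of its underside
- bur_jar: amber jar with a grey cap, 52 across, 70 tall, between the rollers and the grinder; bystander, leave it alone; origin at the centre of its underside
- cup: blue open cup, 72 across, 70 tall, on the left of the rollers; bystander, leave it alone; origin at the centre of its underside
Not all that is in view belongs to the job. Several things look just like the part that bears red_roller_center: the one meant starts nearest to the robot's base. Several things look just like the bin_blue: the one meant starts nearest to the robot's base.

How it is judged (in metres and radians):
On the way, in this order (a step that is already met when the one before it is completed fails the run):
1. the red roller is in the red bin and the blue roller in the blue bin, both let go and at rest (x of red_roller_center in the frame of bin_red between -0.052 and 0.052 m and y of red_roller_center in the frame of bin_red between -0.052 and 0.052 m and z of red_roller_center in the frame of bin_red between 0.005 and 0.043 m and contact force between the fingers and roller_red below 0.2 N and linear speed of each of roller_red, roller_blue below 0.05 m/s and x of blue_roller_center in the frame of bin_blue between -0.052 and 0.052 m and y of blue_roller_center in the frame of bin_blue between -0.052 and 0.052 m and z of blue_roller_center in the frame of bin_blue between 0.005 and 0.043 m and contact force between the fingers and roller_blue below 0.2 N), for 0.2 s.
2. the tension arm is held against its forward stop by the fingers (value of joint tension_arm above 0.8 rad and contact force between the fingers and tension_arm above 2 N and velocity of joint tension_arm between -0.05 and 0.05 rad/s), for 0.2 s.
At the end, for the whole second after the job is handed in: Each roller lies still in the bin of its own colour (centre within 52 mm of the bin's middle along both sides and under 43 mm high), not touched by the fingers; the tension arm is still, past 0.80 rad (stop at 0.85), with the fingers pressing on it with over 2 N: the program ends holding it (all of step 1 and all of step 2); the arm keeps its last pose, push and grip.
It fails at once if a bystander (compound bar, hammer, wrench, can, jar, cup) is pushed more than 30 mm (distance of any of compound_bar, hammer, wrench, solvent_can, bur_jar, cup from where it was at the start of the episode above 0.03 m).
It also fails if it takes over 62 s, if anything falls off the work surface, if the arm or the gripper's body presses on something with over 40 N, if the wrist force passes 120 N, or if a joint passes its speed limit or range.

## Working session

There is one attempt and no reset: what is moved stays moved. The work goes in short steps, each a Python script; the robot and the scene stay as the last script left them, time stands still between calls to the robot, and variables do not carry over. Pictures are saved under pics/ and viewed, and the job is handed in when it is done.

```bash
ls; mkdir -p pics
python3 - <<'E'
from plant import ctrl,sensors,optics
import cv2,numpy as np
for n in("scene","top"):
    p,d=optics.grab_frame(n); cv2.imwrite(f"pics/{n}0.png",p[:,:,::-1]); np.savez(f"{n}0.npz",p=p,d=d,**optics.camera_params(n)); 
    c=optics.camera_params(n);print(n,c, (d>0).mean())
print(ctrl.tcp_to_tips,sensors.read_state())
E
```

```text
pics
scene {'mtx': array([[380.57344228,   0.        , 326.87817695],
       [  0.        , 380.57344228, 199.02469781],
       [  0.        ,   0.        ,   1.        ]]), 'R': array([[ 0.58215428,  0.81307271,  0.00302813],
       [ 0.54036458, -0.38410903, -0.74864302],
       [-0.60753808,  0.43746203, -0.66296641]]), 't': array([-343.58919311, -247.78419287, 1401.53545691])} 0.99577734375
top {'mtx': array([[444.23590615,   0.        , 323.96357819],
       [  0.        , 444.23590615, 191.23624468],
       [  0.        ,   0.        ,   1.        ]]), 'R': array([[ 0.01299907, -0.99991141,  0.00286136],
       [-0.99290909, -0.01324609, -0.11813586],
       [ 0.1181633 , -0.00130541, -0.99299332]]), 't': array([  36.21199745,  583.99751684, 1563.42930174])} 0.99602734375
25.0 {'t': 0.1, 'q': array([-1.49146390e+00,  2.07359511e-01,  1.54282537e+00,  3.59360684e-06,
        1.39349333e+00, -1.50513496e-01]), 'qvel': array([ 0.00186115, -0.00297944, -0.00335816,  0.00178581, -0.0016705 ,
        0.00063881]), 'tau': array([-4.36825094e-04, -3.84091794e+01, -2.92549682e+01, -1.86993930e-04,
        4.73406573e-03, -2.27659154e-05]), 'eef_pos': array([ 130.93236995, -559.24245507,  255.22100471]), 'eef_rot': array([[ 9.73701681e-01,  2.27826710e-01, -1.61752470e-04],
       [ 2.27826548e-01, -9.73699512e-01,  2.07927562e-03],
       [ 3.16216223e-04, -2.06144567e-03, -9.99997825e-01]]), 'force': array([0.18341775, 0.15879514, 0.48958572]), 'wrist_torque': array([ 0.01632239, -0.00968538,  0.0138124 ]), 'grip_width': 85.66728173140892}
```

View pics/top0.png

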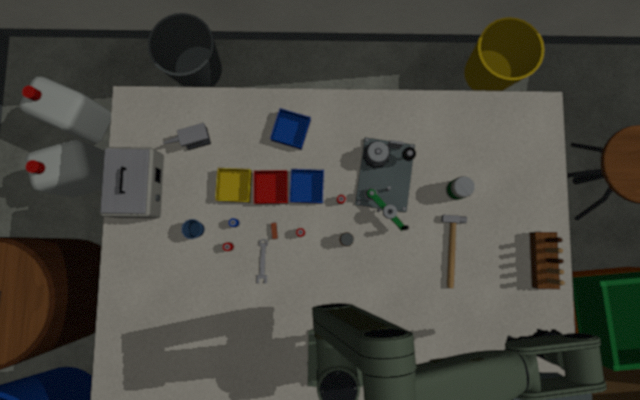

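View pics/scene0.png

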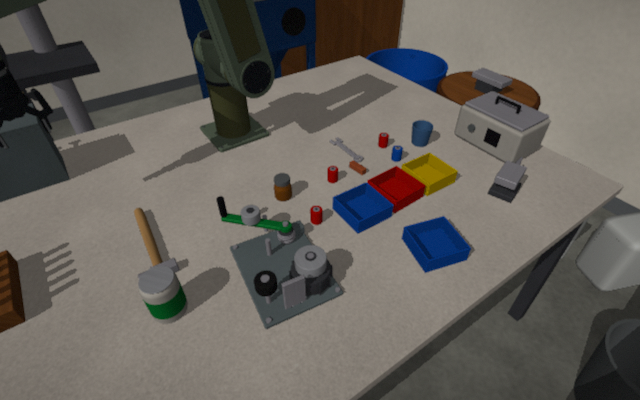

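The top view shows red rollers at about (228,246), (300,232) and (340,199), and the blue roller at (233,223). The bins are yellow (233,185), red (270,188), blue (307,186), plus a second blue one at (290,129). The tension arm runs from about (372,192) to the handle at (404,227). I'll measure these next.

```bash
cat > h.py <<'E'
import numpy as np,cv2
def ray(c,uv,z):
    K,R,t=c['mtx'],c['R'],c['t']
    d=R.T@np.linalg.inv(K)@np.array([uv[0],uv[1],1.]); C=-R.T@t
    return C+d*(z-C[2])/d[2]
def blobs(p,lo,hi,amin):
    h=cv2.cvtColor(p,cv2.COLOR_RGB2HSV); m=cv2.inRange(h,lo,hi)
    if lo[0]==0: m|=cv2.inRange(h,(172,lo[1],lo[2]),(180,hi[1],hi[2]))
    n,l,s,c=cv2.connectedComponentsWithStats(m)
    return [(c[i],s[i],l==i) for i in range(1,n) if s[i,4]>=amin]
COL=dict(red=((0,120,50),(8,255,255)),blue=((100,120,40),(125,255,255)),yellow=((20,130,60),(35,255,255)),green=((50,100,40),(75,255,255)))
E
python3 - <<'E'
from h import *
for n in("top","scene"):
    c=np.load(f"{n}0.npz")
    for k,(lo,hi) in COL.items():
        for ce,s,m in blobs(c['p'],lo,hi,15):
            u,v=ce
            dd=np.median(c['d'][m]); pt=c['R'].T@(np.linalg.inv(c['mtx'])@np.array([u,v,1])*dd-c['t'])
            if -900<pt[1]<900 and 0<pt[0]<1100: print(n,k,ce.round(1),s,pt.round(0),np.hypot(*pt[:2]).round(), 'z22:',ray(c,ce,22).round(0)[:2],'z44',ray(c,ce,44).round()[:2])
E
```

```text
top red [270.4 186.9] [ 253  170   35   34 1114] [600. 241.   5.] 647.0 z22: [598. 239.] z44 [596. 236.]
top red [340.5 199.1] [337 195   9   9  38] [555. -15.  44.] 555.0 z22: [557. -16.] z44 [555. -15.]
top red [300. 232.] [296 228   9   9  41] [436. 127.  44.] 454.0 z22: [436. 128.] z44 [436. 127.]
top red [227.7 246.6] [223 243  10   8  48] [381. 381.  43.] 539.0 z22: [381. 385.] z44 [381. 380.]
top blue [290.  128.5] [ 271  109   39   40 1041] [821. 173.   6.] 839.0 z22: [816. 172.] z44 [811. 170.]
top blue [306.2 185.9] [ 290  170   33   33 1032] [606. 109.   5.] 616.0 z22: [604. 109.] z44 [601. 108.]
top blue [233.8 222.7] [229 219  10   8  36] [466. 362.  43.] 590.0 z22: [467. 366.] z44 [466. 362.]
top blue [192.2 228.9] [183 221  20  16 240] [443. 518.  11.] 681.0 z22: [443. 514.] z44 [442. 508.]
top yellow [233.2 184.8] [ 215  168   37   34 1135] [606. 377.   6.] 714.0 z22: [604. 374.] z44 [601. 369.]
top green [376.2 198.5] [367 189  19  20 139] [ 557. -141.   62.] 574.0 z22: [ 561. -146.] z44 [ 559. -143.]
top green [397.5 221.9] [392 217  12  12  58] [ 475. -215.   62.] 
[... 620 characters left out ...]
.] 600.0 z22: [473. 367.] z44 [495. 343.]
scene blue [362.2 207. ] [ 333  183   60   50 1886] [601. 115.  14.] 612.0 z22: [608. 109.] z44 [625.  92.]
scene blue [435.3 243.6] [ 402  217   69   55 2450] [816. 180.  13.] 836.0 z22: [821. 173.] z44 [832. 154.]
scene yellow [430.7 172.1] [ 401  153   57   43 1302] [602. 394.  14.] 719.0 z22: [608. 385.] z44 [625. 361.]
scene green [232.6 218.5] [222 214  22  11 145] [ 481. -218.   61.] 528.0 z22: [ 440. -206.] z44 [ 463. -213.]
scene green [273.7 225.2] [253 219  39  14 283] [ 562. -144.   61.] 580.0 z22: [ 527. -128.] z44 [ 547. -137.]
scene green [164.9 309. ] [146 296  38  23 448] [ 634. -444.   51.] 775.0 z22: [ 612. -445.] z44 [ 629. -444.]
```

```bash
cat >> h.py <<'E'
def down(a):
    "tool down, jaw axis y at angle a about world z"
    y=np.array([np.cos(a),np.sin(a),0]); z=np.array([0,0,-1.]); return np.column_stack([np.cross(y,z),y,z])
def wrist(name):
    from plant import sensors,optics
    s=sensors.read_state(); p,d=optics.grab_frame("wrist"); c=optics.camera_params("wrist")
    T=np.eye(4);T[:3,:3]=s['eef_rot'];T[:3,3]=s['eef_pos']; W=np.linalg.inv(T@c['T_tool_cam'])
    c=dict(mtx=c['mtx'],R=W[:3,:3],t=W[:3,3],p=p,d=d); np.savez(name+'.npz',**c); cv2.imwrite(f'pics/{name}.png',p[:,:,::-1]); return c
E
python3 - <<'E'
from h import *
from plant import ctrl,sensors,optics
print(optics.camera_params("wrist"))
for nm,p in dict(red=(436,127),blue=(466,362),rbin=(600,240),bbin=(604,109)).items():
    for a in (0,np.pi/2,np.pi,-np.pi/2):
        q=ctrl.solve_ik(np.array([*p,200.]),down(a)); print(nm,a,None if q is None else np.round(q,2))
E
```

```text
{'mtx': array([[320.83470189,   0.        , 319.67061321],
       [  0.        , 320.83470189, 196.46400866],
       [  0.        ,   0.        ,   1.        ]]), 'T_tool_cam': array([[ 1.08367072e-03, -9.50012007e-01, -3.12211486e-01,
         8.00685365e+01],
       [ 9.99999410e-01,  1.05182915e-03,  2.70392870e-04,
        -9.55293438e-01],
       [ 7.15166687e-05, -3.12211594e-01,  9.50012587e-01,
        -1.17858590e+02],
       [ 0.00000000e+00,  0.00000000e+00,  0.00000000e+00,
         1.00000000e+00]])}
red 0 [ 0.09  0.    1.89 -0.    1.25  0.09]
red 1.5707963267948966 [ 0.09  0.    1.89 -0.    1.25 -1.48]
red 3.141592653589793 None
red -1.5707963267948966 [ 0.09  0.    1.89 -0.    1.25  1.66]
blue 0 [ 0.51  0.29  1.56 -0.    1.29  0.51]
blue 1.5707963267948966 [ 0.51  0.29  1.56 -0.    1.29 -1.06]
blue 3.141592653589793 [ 0.51  0.29  1.56 -0.    1.29 -2.63]
blue -1.5707963267948966 [ 0.51  0.29  1.56 -0.    1.29  2.08]
rbin 0 [ 0.25  0.4   1.41 -0.    1.33  0.25]
rbin 1.5707963267948966 [ 0.25  0.4   1.41 -0.    1.33 -1.32]
rbin 3.141592653589793 None
rbin -1.5707963267948966 [ 0.25  0.4   1.41 -0.    1.33  1.82]
bbin 0 [ 0.04  0.34  1.5  -0.    1.31  0.04]
bbin 1.5707963267948966 [ 0.04  0.34  1.5  -0.    1.31 -1.53]
bbin 3.141592653589793 None
bbin -1.5707963267948966 [ 0.04  0.34  1.5  -0.    1.31  1.61]
```

Run:
```python
from h import *
c=np.load("top0.npz")
cv2.imwrite("pics/topz.png",cv2.resize(np.clip(c['p'][100:300,170:470,::-1].astype(float)*1.6,0,255).astype('uint8'),None,fx=2.6,fy=2.6,interpolation=cv2.INTER_CUBIC))
```

```text
(no output)
```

View pics/topz.png

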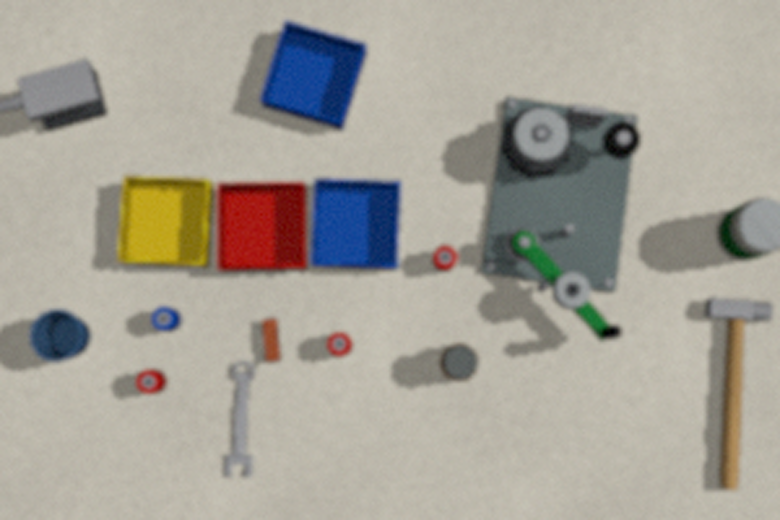

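The enlarged view agrees with this. The red bin is in the middle of the row, with the nearest blue bin to its right, and the arm points toward the robot and to the right. Moving on to the red roller, using the wrist camera to refine.

Run:
```python
from h import *
from plant import ctrl,sensors,optics
ctrl.move_ptp(np.array([436,127,200.]),down(0)); ctrl.gripper_to(65,40)
c=wrist("w_red")
for ce,s,m in blobs(c['p'],*COL['red'],60):
    print(ce.round(),s,ray(c,ce,22).round(1),ray(c,ce,44).round(1))
s=sensors.read_state();print(s['t'],s['eef_pos'],s['grip_width'])
```

```text
[517.  61.] [  429     0   188   128 21307] [604.3 232.2  22. ] [591.8 230.4  44. ]
[326.  70.] [ 292   54   69   32 1645] [441.5 225.   22. ] [441.1 223.8  44. ]
[320. 178.] [303 157  36  45 982] [436.6 129.3  22. ] [436.5 135.1  44. ]
3.15 [436.04834172 126.83917041 199.9943662 ] 65.06026393886425
```

View pics/w_red.png

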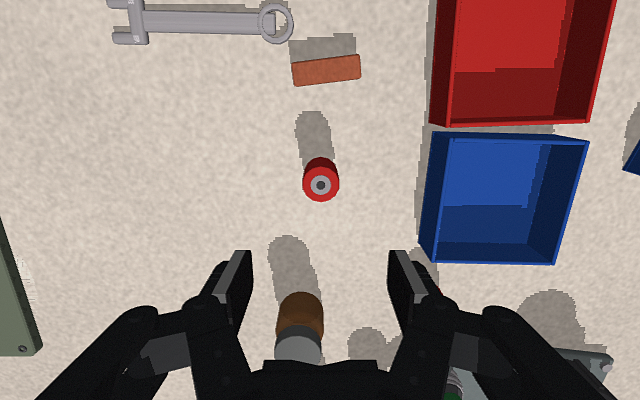

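The wrist view shows the red roller's top hub at (320,185). The blue bin's rim corners are near (432,132), (588,140), (555,264) and (420,246).

Run:
```python
from h import *
c=np.load("w_red.npz")
print(ray(c,(320.5,185),44).round(1))
for uv in [(432,132),(588,140),(555,264),(419,247),(430,126),(592,122)]: print(uv,ray(c,uv,45).round(1))
t=np.load("top0.npz")
# rim corners in top view, from zoomed picture
for n,L in dict(blue=[(314,179),(400,181),(398,269),(312,268)],red=[(218,184),(307,182),(306,269),(220,270)]).items():
    P=np.array([ray(t,(170+x/2.6,100+y/2.6),45) for x,y in L]);print(n,P.round(0)[:,:2].tolist(),P.mean(0).round(1))
```

```text
[436.6 128.6  44. ]
(432, 132) [530.2 175.2  45. ]
(588, 140) [663.  168.6  45. ]
(555, 264) [662.3  49.9  45. ]
(419, 247) [529.7  68.   45. ]
(430, 126) [528.  180.1  45. ]
(592, 122) [662.4 183.5  45. ]
blue [[662.0, 164.0], [660.0, 45.0], [538.0, 47.0], [538.0, 164.0]] [599.7 105.1  45. ]
red [[653.0, 297.0], [657.0, 174.0], [537.0, 172.0], [534.0, 290.0]] [595.2 233.3  45. ]
```

```bash
cat > pick.py <<'E'
from h import *
from plant import ctrl,sensors
def S(): 
    s=sensors.read_state(); print(round(s['t'],2),s['eef_pos'].round(1),'F',s['force'].round(1),'w',round(s['grip_width'],1))
def pick(x,y):
    ctrl.move_l(np.array([x,y,90.]),vel=250); ctrl.move_l(np.array([x,y,33.]),vel=120); S()
    ctrl.gripper_to(20,40); S(); ctrl.move_l(np.array([x,y,150.]),vel=200); S()
E
python3 - <<'E'
from pick import *
pick(436.5,128.5)
ctrl.move_ptp(np.array([597,235,150.]),down(0)); S()
E
```

```text
4.37 [437.6 128.6  34. ] F [-0.1 -0.2 -0.5] w 65.0
4.75 [437.6 128.6  34.1] F [-0.8 -1.1  6.2] w 33.1
5.48 [435.4 128.4 148.9] F [ 0.1  0.6 -2.4] w 33.2
6.28 [595.1 234.3 147.7] F [ 0.4 -0.5 -1.8] w 33.4
```

Run:
```python
from pick import *
ctrl.move_l(np.array([597,235,43.]),vel=150); S()
ctrl.gripper_to(52); ctrl.move_l(np.array([597,235,150.]),vel=200); S()
ctrl.gripper_to(65)
ctrl.move_ptp(np.array([466,362,180.]),down(np.pi/2)); S()
c=wrist("w_blue")
for k in('blue','red'):
  for ce,s,m in blobs(c['p'],*COL[k],60):
    print(k,ce.round(),s,ray(c,ce,22).round(1),ray(c,ce,44).round(1))
```

```text
7.14 [597.9 235.1  44.2] F [ 0.   0.2 -0.2] w 32.8
8.15 [596.2 234.8 149.1] F [-0.8 -0.1 -0. ] w 51.7
9.62 [466.3 361.8 179.9] F [-0.6 -0.1  0. ] w 65.4
blue [506. 162.] [ 445  123  123   95 3482] [444.6 525.5  22. ] [439.9 512.5  44. ]
blue [328. 188.] [ 309  165   39   49 1147] [468.1 369.8  22. ] [461.5 369.3  44. ]
blue [522. 191.] [511 184  22  17  70] [471.2 544.4  22. ] [464.3 529.9  44. ]
blue [510. 204.] [502 198  19  14  88] [483.9 536.6  22. ] [476.1 522.7  44. ]
blue [ 56. 307.] [    0   251   135   127 12963] [595.5  93.3  22. ] [578.7 114.8  44. ]
red [351.  85.] [ 329   62   46   47 1152] [381.3 388.3  22. ] [381.7 386.3  44. ]
red [166. 155.] [ 144  121   46   70 1887] [438.6 229.8  22. ] [434.4 240.4  44. ]
red [192. 288.] [ 117  246  151  126 7126] [572.7 235.5  22. ] [557.8 245.7  44. ]
red [181. 371.] [168 366  24   9 144] [679.3 210.   22. ] [655.8 222.2  44. ]
```

View pics/w_blue.png

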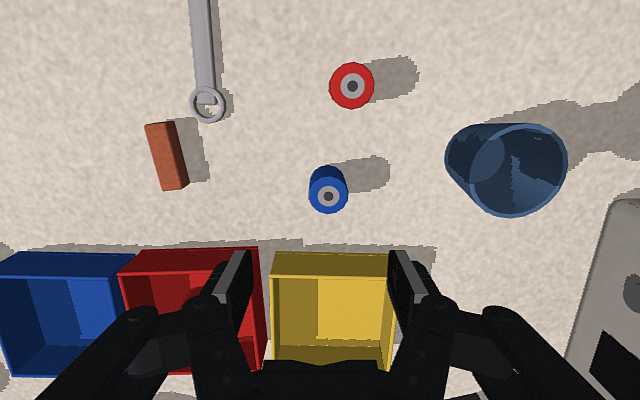

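The blue roller's hub top is at (328.5,196).

Run:
```python
from pick import *
c=np.load("w_blue.npz"); P=ray(c,(328.5,196),44); print(P)
assert abs(P[0]-467)<12 and abs(P[1]-364)<12
pick(P[0],P[1])
ctrl.move_ptp(np.array([599,107,150.]),down(0)); S()
ctrl.move_l(np.array([599,107,43.]),vel=150); S()
ctrl.gripper_to(52); ctrl.move_l(np.array([599,107,160.]),vel=200); S()
# look at the handle
c=optics=None
ctrl.move_ptp(np.array([450,-120,260.]),down(0)); S()
c=wrist("w_han")
from plant import optics
p,d=optics.grab_frame("top"); cv2.imwrite("pics/top1.png",cv2.resize(p[100:300,170:470,::-1],None,fx=2.6,fy=2.6,interpolation=cv2.INTER_CUBIC))
```

```text
[468.82756578 370.11888587  44.        ]
10.8 [469.6 370.6  34. ] F [-0.   0.7  0. ] w 65.1
11.18 [469.9 370.7  34.4] F [ 0.7 -0.9  5.3] w 33.0
11.92 [467.7 369.5 148.5] F [ 0.  -0.4 -1.8] w 32.8
13.04 [598.  107.6 148.7] F [-0.2 -0.3 -0.4] w 32.7
13.91 [600.  107.4  44. ] F [ 0.7 -0.3 -1.5] w 33.4
14.97 [598.1 106.9 159. ] F [-0.4  0.3  0.1] w 51.9
16.08 [ 450.1 -119.4  259.2] F [-0.3  0.2 -0.2] w 51.6
```

View pics/w_han.png

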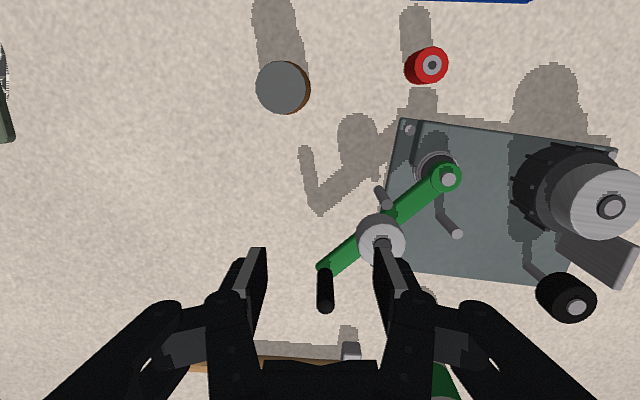

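View pics/top1.png

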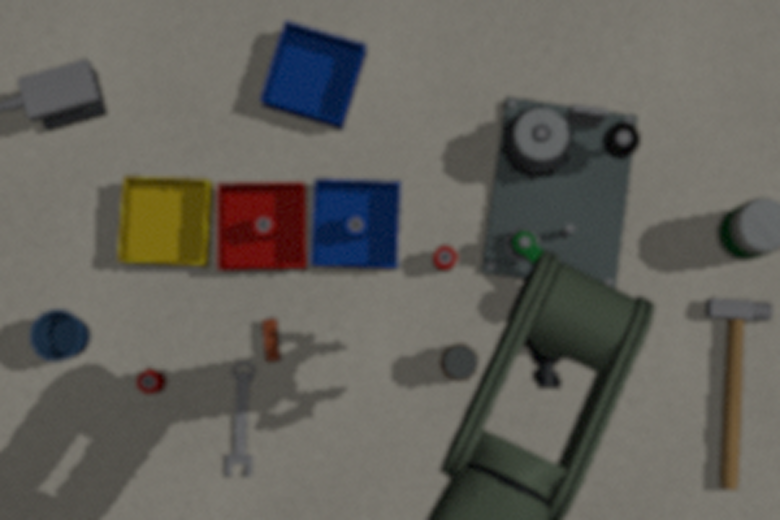

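Both rollers are upright in their bins, with hubs at (263,224) and (356,224) in the enlarged top view. In the wrist view the pivot cap is at (448,179) and the handle top at (326,306).

Run:
```python
from h import *
c=np.load("w_han.npz");K,R,t=c['mtx'],c['R'],c['t']
for uv in [(448,179),(326,306),(380,238),(325,270),(440,172)]:
    d=c['d'][uv[1],uv[0]]; print(uv, (R.T@(np.linalg.inv(K)@np.array([*uv,1.])*d-t)).round(1))
print('handle',ray(c,(326,306),122),'pivot',ray(c,(448,179),66))
T=np.load("top0.npz")
print('top handle',ray(T,(170+612/2.6,100+332/2.6),122),'pivot',ray(T,(170+525/2.6,100+241/2.6),66))
sc=np.load("scene0.npz"); cv2.imwrite("pics/scz.png",cv2.resize(sc['p'][180:280,190:350,::-1],None,fx=5,fy=5,interpolation=cv2.INTER_CUBIC))
```

```text
(448, 179) [ 576.7 -120.6   70. ]
(326, 306) [ 455.9 -230.5  122.1]
(380, 238) [ 508.2 -173.    95. ]
(325, 270) [ 455.7 -222.8   70.9]
(440, 172) [ 570.3 -115.    63.9]
handle [ 455.92843733 -230.60233446  122.        ] pivot [ 578.38926432 -121.69771585   66.        ]
top handle [ 453.08900967 -231.78452413  122.        ] pivot [ 576.81556028 -125.19986165   66.        ]
```

View pics/scz.png

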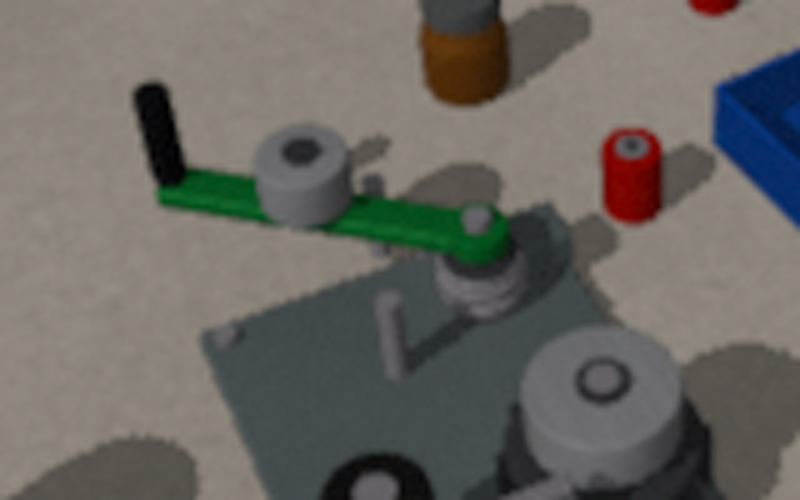

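```bash
cat > arc.py <<'E'
from pick import *
H=np.array([455.5,-231.]);P=np.array([576.7,-121.5]); th0=np.arctan2(*(H-P)[::-1])
def pose(phi,z=106.):
    th=th0+phi; xy=P+np.linalg.norm(H-P)*np.array([np.cos(th),np.sin(th)])
    return np.array([*xy,z]),down(th+np.pi/2)
def T():
    s=sensors.read_state(); d=s['eef_pos'][:2]-P; ph=np.arctan2(d[1],d[0])-th0
    u=np.array([-np.sin(th0+ph),np.cos(th0+ph)])
    print(round(s['t'],2),'phi',round(ph,3),'r',round(np.hypot(*d),1),'Ft',round(s['force'][:2]@u,1),'Fr',round(s['force'][:2]@d/np.hypot(*d),1),'F',s['force'].round(1),'w',round(s['grip_width'],1)); return s['force'][:2]@u
E
python3 - <<'E'
from arc import *
print(th0,pose(0),pose(.85)[0])
p,r=pose(0,190.); ctrl.move_ptp(p,r); ctrl.gripper_to(50,30)
print(ctrl.move_l(pose(0)[0],vel=80,threshold=8)); T()
ctrl.gripper_to(10,30); T()
for phi in (.08,.16): 
    p,r=pose(phi); ctrl.move_l(p,rot=r,vel=60); T()
c=wrist("w_h2")
E
```

```text
-2.4068662913318803 (array([ 455.5, -231. ,  106. ]), array([[ 0.74201422,  0.67038414,  0.        ],
       [ 0.67038414, -0.74201422,  0.        ],
       [ 0.        ,  0.        , -1.        ]])) [ 578.97524708 -284.82333958  106.        ]
False
18.26 phi 0.004 r 163.2 Ft -0.1 Fr -0.8 F [0.5 0.6 0.3] w 50.0
18.64 phi 0.006 r 163.3 Ft 2.4 Fr 0.0 F [ 1.6 -1.8  0.5] w 17.3
19.01 phi 0.075 r 163.3 Ft -5.4 Fr 0.4 F [-4.2  3.4  7.9] w 17.5
19.38 phi 0.155 r 163.4 Ft -4.5 Fr 0.5 F [-3.8  2.5  7.7] w 17.4
```

View pics/w_h2.png

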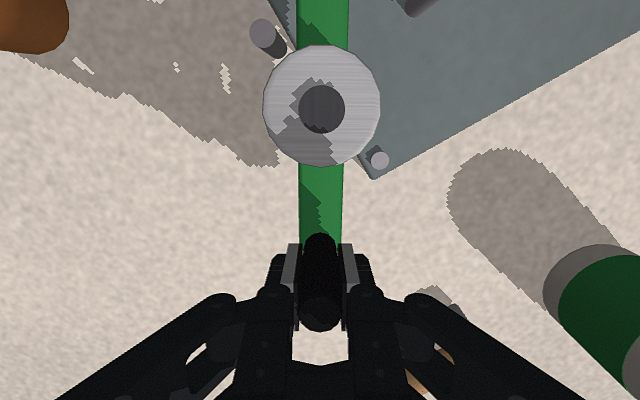

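The post is centred in the jaws at (320,280), the bar lies straight along the tool axis, and the arm is turning. I'll continue to the stop.

Run:
```python
from arc import *
for phi in (.26,.36,.46,.56,.66,.74,.79,.81,.83,.845,.86,.87,.88,.89,.90,.91,.92):
    p,r=pose(phi); ctrl.move_l(p,rot=r,vel=60 if phi<.8 else 25)
    if T()<-24 and phi>.84: break
ctrl.hold(.5);T();c=wrist("w_h3")
```

```text
19.85 phi 0.254 r 163.5 Ft -5.4 Fr 1.7 F [-5.4  1.5  8.1] w 17.3
20.27 phi 0.354 r 163.5 Ft -5.4 Fr -0.4 F [-4.6  2.9  7. ] w 17.1
20.7 phi 0.453 r 163.6 Ft -5.8 Fr 0.2 F [-5.5  2.   7.1] w 17.1
21.12 phi 0.552 r 163.7 Ft -6.5 Fr 1.2 F [-6.6  0.7  7.7] w 16.8
21.55 phi 0.652 r 163.7 Ft -5.5 Fr 1.7 F [-5.7 -0.6  8.3] w 17.1
21.92 phi 0.729 r 163.7 Ft -7.8 Fr 0.8 F [-7.8  0.1  8.5] w 17.5
22.2 phi 0.778 r 163.7 Ft -7.3 Fr 1.1 F [-7.4 -0.7  7.5] w 17.1
22.48 phi 0.797 r 163.7 Ft -7.2 Fr 0.3 F [-7.3  0.   8.4] w 16.9
22.77 phi 0.817 r 163.8 Ft -7.9 Fr 1.2 F [-7.9 -1.1  8.5] w 17.2
23.02 phi 0.831 r 163.8 Ft -8.3 Fr 1.6 F [-8.3 -1.5  7.8] w 17.3
23.27 phi 0.846 r 163.8 Ft -7.9 Fr 0.2 F [-7.9 -0.3  8.1] w 17.1
23.52 phi 0.856 r 163.8 Ft -8.3 Fr 0.7 F [-8.3 -0.8  9.1] w 17.0
23.77 phi 0.859 r 163.8 Ft -10.7 Fr 0.4 F [-10.6  -0.7  10.4] w 17.0
24.02 phi 0.86 r 163.7 Ft -16.3 Fr 0.8 F [-16.3  -1.1  11.9] w 17.3
24.27 phi 0.861 r 163.6 Ft -20.6 Fr -0.6 F [-20.6   0.1  15.4] w 17.0
24.52 phi 0.862 r 163.5 Ft -24.6 Fr -0.2 F [-24.6  -0.5  17.5] w 17.3
25.02 phi 0.862 r 163.5 Ft -24.8 Fr -0.3 F [-24.8  -0.4  16.1] w 17.4
```

View pics/w_h3.png

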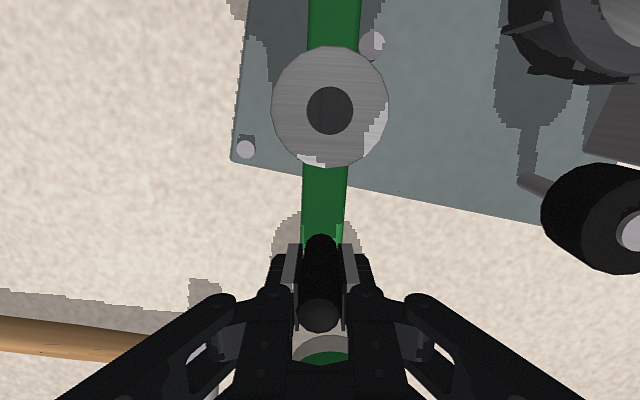

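The bar is against the stop post at (372,45), and the tangential force rises steeply with no further motion. I'll check the rollers and bystanders once more before handing in.

Run:
```python
from arc import *
from plant import optics
p,d=optics.grab_frame("top"); q,_=optics.grab_frame("scene")
cv2.imwrite("pics/top2.png",cv2.resize(p[100:300,170:470,::-1],None,fx=2.6,fy=2.6,interpolation=cv2.INTER_CUBIC)); cv2.imwrite("pics/sc2.png",q[:,:,::-1]); T()
```

```text
25.17 phi 0.862 r 163.5 Ft -24.9 Fr -0.6 F [-24.9  -0.1  18.5] w 17.5
```

View pics/top2.png

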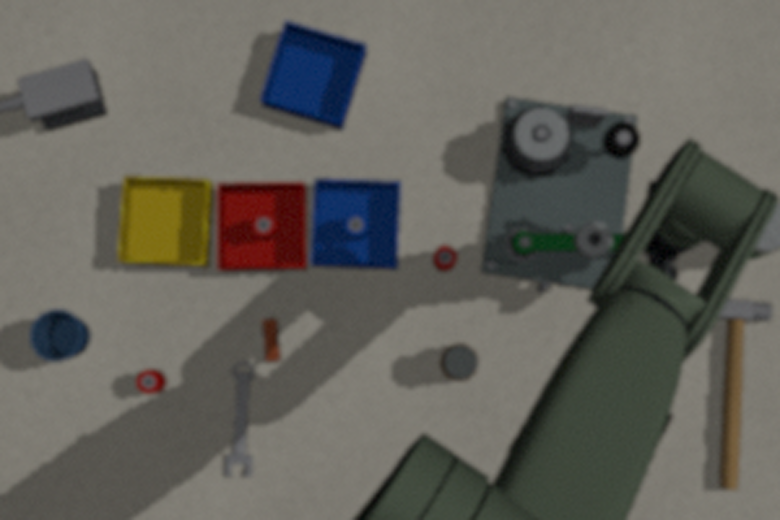

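View pics/sc2.png

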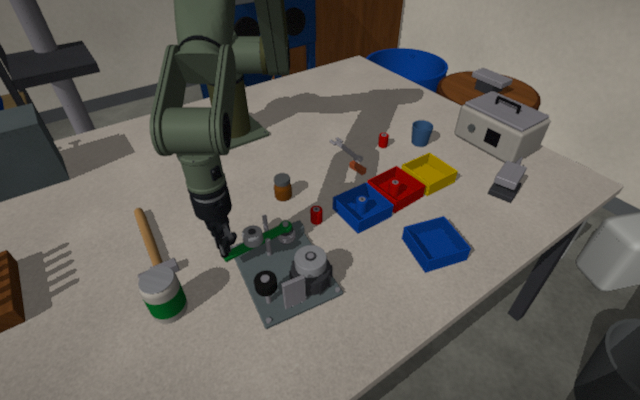

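Both rollers stand in their bins. The bystanders are where they started, and the arm bar is swung forward with the fingers on the post.

Run:
```python
from plant import ctrl
ctrl.finish_job()
```

```text
the job is handed in; nothing more can be done
```

The job is handed in. The red roller nearest the base is in the red bin, and the blue roller is in the nearer blue bin. Both are let go and standing upright near the bin centres.

I gripped the tension arm's handle post and swung it forward to its stop, and I finished at about t = 25 s still holding it.

- **Tension arm:** the angle worked out from the gripper position was about 0.86 rad. The push on the handle rose from about 8 N (spring only) to 25 N with almost no further movement, and the wrist camera showed the bar against the stop post. The 0.01 rad over the nominal 0.85 is within my measuring error for the pivot and handle.
- **Rollers and other objects:** in the last top and scene views both rollers were in their bins. None of the bystanders looked moved; I judged this by eye.
- **Readings that disagreed:** the blue roller's position differed by about 6 mm between the top and wrist cameras. I used the wrist reading and the grasp was good, with the jaws at 33 mm on the 34 mm roller.

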